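# Tighten the slip-clutch screw of a tube clamp

### The job

One of the two bench clamps holds a piece of steel bicycle tube. Turn the orange thumb bar of that clamp's screw clockwise (seen from above) until the screw is tight and its clutch slips, so that the bar has moved visibly past the yellow pointer under it; stop before it has slipped an eighth of a turn, and let go. Leave the screw of the empty clamp as it is.

Things in the scene. Friction and masses are not known exactly. Their poses are not given: they have to be found in the camera images.
- tube_clamp_bar (a point): Centre of the orange thumb bar of the clamp holding the grey tube: 46 mm long (point's x), 14 mm wide (y), 31 mm tall, grasped across its width from above. z is up, the screw's axis; the bar turns in place, neither rising nor sinking. It stands on a black round cap, 48 mm across, whose top is 15 mm below this point. White line on the bar: its -x end. The clamp is fixed to the desk.
- tube_clamp_screw (a joint): Angle of that clamp's screw, rad, growing clockwise from above: 0 = tight on the tube (hard stop); starts between -1.0 and -0.5. Takes 0.04 N m, stays where left. A yellow pointer under the black cap turns with it, in line with the bar's white line until the clutch slips; when tight it points along the red mark on the blue bridge, on the robot's side.
- tube_clamp_clutch (a joint): How far the thumb bar has slipped on that screw, rad, growing clockwise; 0 at the start. The clutch slips only above 0.2 N m: once the screw is tight, turning the bar on makes this angle grow while the yellow pointer stands still. An eighth of a turn is 0.785.
- empty_clamp_bar_end (a point): End of the orange thumb bar (22 mm from its axis, half-way up) of the other, equal but empty clamp; to be left alone. Both clamps: grey base 130 x 110 mm, blue bridge 90 mm high, top of the bar 137 mm above the desk.

How it is judged:
By the outcome, as a careful person would: the job done as asked, in the order asked, and still so for the second after the job is handed in, with the robot touching nothing.
It also fails if it takes over 32 s, if anything falls off the work surface, if the arm or the gripper's body presses on something with over 40 N, if the wrist force passes 120 N, or if a joint passes its speed limit or range.

### The arm

A 6-joint arm with a two-finger parallel gripper is mounted at the origin on a cart in front of the work surface, level with it; the furniture and walls round the work are solid. World frame = base frame: x ahead of the robot, y to its left, z up, the work surface at z = 0. Lengths are in mm, angles in rad, forces in N, time in s.
With the tool pointing down it reaches from about 300 to 775 mm from the base axis. Payload 14.6 kg.
Tool frame: the origin (TCP) lies at the very end of the fingers, on their centre line; the grasp point (between the pads) lies 19 mm behind it; z points along the fingers, y is the line along which they close (so a half turn about z gives the same grasp; the last joint's range is limited). The gripper opens to 94 mm and grips with 3 to 60 N. Pads are 16 mm wide; open, the fingers measure 119 mm over their backs; the gripper's body (75 mm by 177 mm) begins 78 mm behind the grasp point.
Start: joints at [1.259, 0.3, 1.521, -0, 1.321, -0.067], TCP at [133.297, 533.593, 205.446] pointing down, gripper open.
Joint ranges: [-3.03, 3.03], [-0.79, 2.21], [0.23, 2.52], [-1.04, 4.18], [0, 3.07], [-2.55, 2.55]. Speed limits (rad/s): [2.22, 2.22, 2.57, 3.14, 3.14, 3.14].

### API

Orientations are given as [roll, pitch, yaw] about the fixed x, y, z axes, in that order (R = Rz(yaw) Ry(pitch) Rx(roll)).
In Python, from cell import manip, eyes, ticket gives the robot as it stands. The module is installed in compiled form; this text tells all that it offers.
- The arm moves only by the tool arm_command, never from a script. Its argument "plan" is a list of rows, each a list of 5 numbers: the opening, from -1 (shut) to 1 (fully open), then the shift along the tool's x, y, z in m, then the turn about the tool's z in rad. In form: [[jaw, dx, dy, dz, roll], ...]. A call has 1 to 20 rows; each row shifts and turns the commanded pose from where the row before left it, along the tool's axes as they then stand; what a row does not reach is not made up. A row lasts 1/8 s, in which the tool goes at most 62.5 mm and 10.7 degrees, less where a joint would pass 70% of its speed; a pose out of reach is approached as far as the arm can. A call is refused whole if a number of a shift passes 0.0625 or a number of a turn 0.188, either way. A call with a gripper value outside its range is refused whole. The fingers move at their own pace and stop on an object; "newtons" is the grip in N (left out, the last holds). Time passes only in rows, so rows that do not move let the fingers close. It gives the time, the measured TCP pose, the force, the opening and the grip force at its end, in the units of the state.
- manip.read_state(): the state, without advancing time (a new reading comes with each control period).
- eyes.camera(name): name is "scene" or "side" or "wrist"; returns a dict with "img" (400x640x3 uint8, blue, green, red), "z_map" (400x640 float32, mm along the optical axis (not along the pixel's ray), 0 where there is no reading), "fx", "fy", "cx", "cy" (pixels), "dist" ([k1, k2, p1, p2, k3] as OpenCV has them; the pictures are not rectified), "eye" and "orientation" of the camera in the world. Camera axes: x right, y down, z forward; pixel columns grow to the right and rows downward; lengths in mm; the calibration is good to about 2 mm. A picture is of the moment at which its call begins.
- ticket.sign_off(): hands the job in; it is judged then, once.
The state is a dict: "clock": time; "joints": joint angles; "qd": joint speeds; "effort": joint torques, N m; "eef_pos": TCP position; "eef_rot": TCP orientation; "wrist_force": force on the tool from outside, world axes, zero at the start; "moment": the same for the moment, N m; "finger_gap": finger opening in mm; "finger_force": force on a finger pad.
Only numpy, scipy, OpenCV 4.12 (cv2) and the standard library are available. Lean on these libraries where they do the work, as an engineer would, in place of code of your own. Each camera call takes 0.05 s, during which the arm holds its last target. There are 200 camera calls.

## Working session

There is one attempt and no reset: what is moved stays moved. The work goes in short steps, Python scripts to look and compute and a tool call to move; the robot and the scene stay as the last step left them, time stands still between calls to the robot, and variables do not carry over. Pictures are saved under pics/ and viewed, at most 10 in all, crops included, and the job is handed in when it is done.

Besides the shell and the picture viewer there is one more tool, called as name(argument=value, ...), one argument or row to a line, values as JSON. arm_command: Moves the arm, as the interface text tells. Its arguments: {"type":"object","properties":{"plan":{"type":"array"},"newtons":{"type":"number"}},"required":["plan"]}

```bash
mkdir -p pics
cat > h.py <<'E'
import numpy as np, cv2
from scipy.spatial.transform import Rotation as R
from cell import manip, eyes, ticket
def cloud(c):
    "world xyz per pixel from the depth map"
    h,w=c["z_map"].shape
    K=np.array([[c["fx"],0,c["cx"]],[0,c["fy"],c["cy"]],[0,0,1]])
    uv=np.stack(np.meshgrid(np.arange(w),np.arange(h)),-1).reshape(-1,1,2).astype(np.float64)
    n=cv2.undistortPoints(uv,K,np.array(c["dist"],float)).reshape(h,w,2)
    ray=np.dstack([n,np.ones((h,w))])
    M=rot(c["orientation"])
    return ray@M.T, (ray*c["z_map"][...,None])@M.T+np.array(c["eye"])
def rot(o):
    o=np.array(o,float)
    return o if o.shape==(3,3) else R.from_euler("xyz",o).as_matrix()
def orange(c):
    h=cv2.cvtColor(c["img"],cv2.COLOR_BGR2HSV)
    return cv2.inRange(h,(5,150,100),(20,255,255))
E
python3 - <<'E'
from h import *
s=manip.read_state(); print(s)
a=eyes.camera("scene"); b=eyes.camera("side"); w=eyes.camera("wrist")
for n,c in zip(("scene","side","wrist"),(a,b,w)):
    print(n,c["eye"],c["orientation"],c["fx"],c["cx"],c["cy"],c["dist"])
    ray,P=cloud(c); m=orange(c)
    k,l,st,ce=cv2.connectedComponentsWithStats(m)
    for i in range(1,k):
        if st[i,4]>30:
            q=P[(l==i)&(c["z_map"]>0)]; print(st[i],ce[i].round(),np.median(q,0).round(1) if len(q) else None, np.percentile(q[:,2],[2,98]).round() if len(q) else None)
cv2.imwrite("pics/a.png",a["img"]);cv2.imwrite("pics/b.png",b["img"]);cv2.imwrite("pics/w.png",w["img"])
E
```

```text
{'clock': 0.0, 'joints': array([ 1.25936101e+00,  3.00447446e-01,  1.52157832e+00, -2.40528316e-05,
        1.32069363e+00, -6.66177675e-02]), 'qd': array([-4.29925544e-04,  7.04202095e-04,  8.69679129e-04,  5.78754859e-04,
        8.20721098e-05,  2.12166268e-04]), 'effort': array([ 3.82828721e-04, -5.31811309e+01, -3.52726436e+01,  7.08091585e-02,
        2.45242351e-02, -7.36947868e-05]), 'eef_pos': array([133.24713581, 533.34689548, 204.90047381]), 'eef_rot': array([-3.14046686e+00, -5.17593407e-05,  2.89678104e+00]), 'wrist_force': array([-0.13166625, -0.44736228, -0.20598278]), 'moment': array([ 0.04715024,  0.02156493, -0.00705115]), 'finger_force': 0.0, 'finger_gap': 93.8241691613504}
scene [-175.2829122  -336.02660693  794.40270897] [-2.27993693 -0.00289821 -1.12197947] 440.01575567453773 323.5356292269902 205.74317852709012 [-0.05624348  0.          0.          0.          0.        ]
[136   0  21  43 464] [147.  20.] [1175.5 1123.   215.1] [129. 293.]
[344 125  47  29 984] [367. 138.] [728.2 -22.6 211.2] [169. 224.]
[  9 152  35  30 589] [ 28. 167.] [ 461.  1094.8  -63.3] 
[... 206 characters left out ...]
 137.]
side [544.92445012 781.11551498 841.94046251] [-2.29700721e+00  1.64386591e-03  3.07915286e+00] 515.2754801524635 318.29019886705623 194.5125701044222 [-0.10350851  0.          0.          0.          0.        ]
[303 141  10  21 145] [307. 152.] [ 512.2 -167.5  130.4] [110. 139.]
[ 169  154   46   48 1126] [189. 173.] [748.4   1.8 220.5] [184. 226.]
[181 214  43  34 744] [203. 232.] [742.4   5.6  58.6] [40. 63.]
[328 257  21  25 295] [338. 269.] [474.3 184.2 131.6] [109. 138.]
wrist [ 68.5628904  549.83372098 384.46954824] [2.90722763e+00 5.30274983e-04 1.32607188e+00] 353.35630056062354 321.714313099779 206.40009990208512 [-0.07567842  0.          0.          0.          0.        ]
```

View pics/a.png

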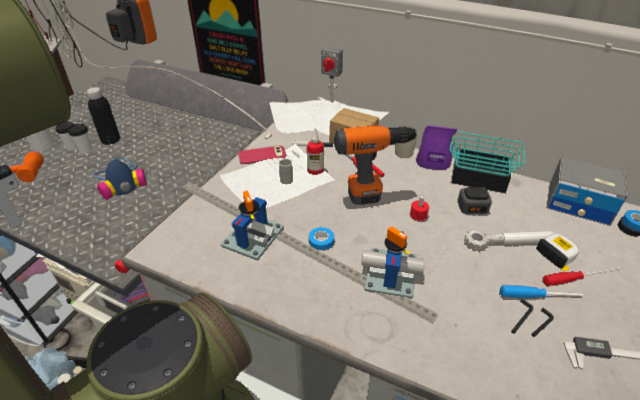

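View pics/b.png

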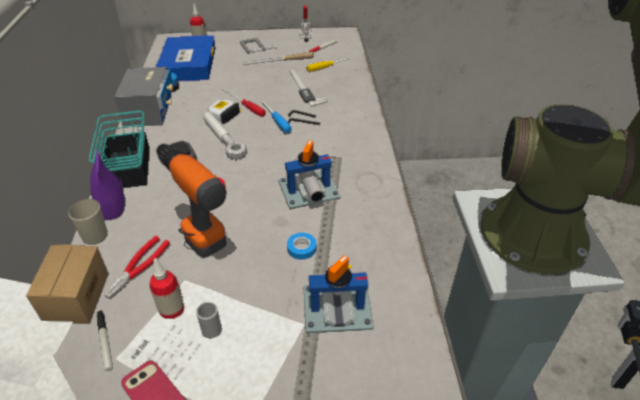

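The scene view shows the tube clamp at about (396,237) and the empty clamp at (248,201). In the side view they are at (307,152) and (338,269). Next I'll measure the tube clamp bar in both.

Run:
```python
from h import *
out=[]
for n,(u,v) in (("scene",(396,245)),("side",(307,160))):
    c=eyes.camera(n); ray,P=cloud(c); m=orange(c)
    out.append(cv2.resize(c["img"][v-35:v+35,u-25:u+25],None,fx=8,fy=8,interpolation=cv2.INTER_CUBIC))
    ok=(np.abs(P[...,:2]-[508,-176]).max(-1)<50)&(P[...,2]>128)
    hsv=cv2.cvtColor(c["img"],cv2.COLOR_BGR2HSV)
    eye=np.array(c["eye"]); t=(137-eye[2])/ray[...,2]; G=eye+ray*t[...,None]
    o=ok&(m>0)&(P[...,2]>134.5); w=ok&(hsv[...,1]<70)&(hsv[...,2]>140)
    pts=G[o|w][:,:2].astype(np.float32); r=cv2.minAreaRect(pts)
    print(n,o.sum(),w.sum(),r,"mean",pts.mean(0),"white",G[w][:,:2].mean(0) if w.any() else None)
    ye=cv2.inRange(hsv,(22,120,100),(35,255,255))>0
    re=((hsv[...,0]<4)|(hsv[...,0]>176))&(hsv[...,1]>150)&(hsv[...,2]>70)
    near=np.abs(P[...,:2]-[508,-176]).max(-1)<70
    print("yellow",P[ye&near].round(0)[:12].tolist(),"red",P[re&near].round(0)[:12].tolist())
cv2.imwrite("pics/c.png",np.hstack(out))
```

```text
scene 51 4 ((507.177734375, -185.33531188964844), (43.992130279541016, 13.351885795593262), 64.80445098876953) mean [ 507.4678  -184.65388] white [ 505.07588185 -195.67895234]
yellow [[502.0, -205.0, 95.0], [500.0, -208.0, 98.0], [504.0, -209.0, 95.0], [502.0, -212.0, 97.0], [501.0, -206.0, 93.0], [498.0, -209.0, 97.0], [501.0, -210.0, 95.0], [499.0, -213.0, 98.0], [500.0, -215.0, 97.0], [501.0, -211.0, 92.0], [501.0, -213.0, 93.0], [497.0, -216.0, 98.0]] red [[475.0, -192.0, 90.0], [471.0, -193.0, 90.0], [468.0, -194.0, 91.0], [466.0, -195.0, 91.0], [463.0, -196.0, 91.0], [461.0, -197.0, 89.0]]
side 53 0 ((510.4858093261719, -180.51795959472656), (44.075401306152344, 12.276225090026855), 70.51657104492188) mean [ 511.32062 -177.93307] white None
yellow [] red []
```

View pics/c.png

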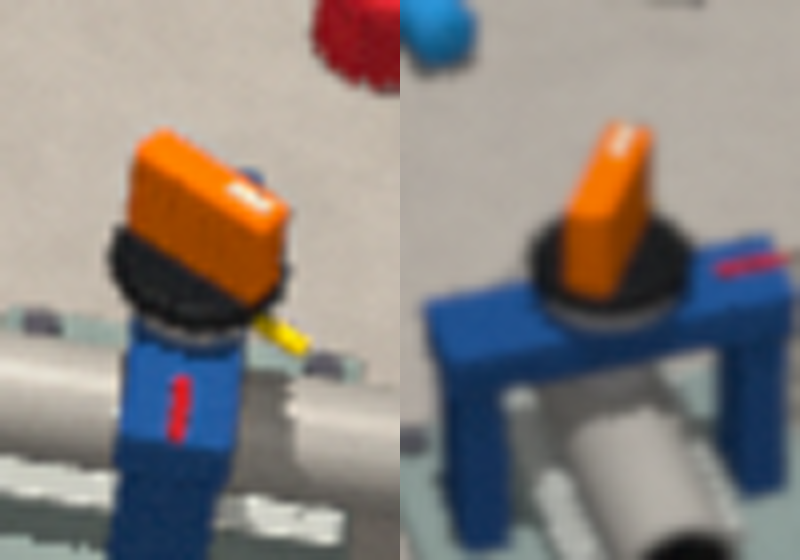

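The crop shows the white end of the bar pointing along about -115° azimuth, in line with the yellow pointer. The red mark lies along about -163°. That leaves roughly 0.85 rad to tight, clockwise, with the bar centre near (509,-183). I'll move above it now.

arm_command(
  plan=[
    [1,-0.03,-0.0335,0,0],
    [1,-0.03,-0.0335,0,0],
    [1,-0.03,-0.0335,0,0],
    [1,-0.03,-0.0335,0,0],
    [1,-0.03,-0.0335,0,0],
    [1,-0.03,-0.0335,0,0],
    [1,-0.03,-0.0335,0,0],
    [1,-0.03,-0.0335,0,0],
    [1,-0.03,-0.0335,0,0],
    [1,-0.03,-0.0335,0,0],
    [1,-0.03,-0.0335,0,0],
    [1,-0.03,-0.0335,0,0],
    [1,-0.03,-0.0335,0,0],
    [1,-0.03,-0.0335,0,0],
    [1,-0.03,-0.0335,0,0],
    [1,-0.03,-0.0335,0,0],
    [1,-0.03,-0.0335,0,0],
    [1,-0.03,-0.0335,0,0],
  ],
)

```text
clock: 2.5
eef_pos: [511.6, -183.7, 205.4]
eef_rot: [3.142, 0.0, 2.897]
wrist_force: [0.6, 0.3, -0.7]
finger_gap: 93.9
finger_force: 0.0
```

arm_command(
  plan=[
    [1,0,0,0,0.176],
    [1,0,0,0,0.176],
    [1,0,0,0,0.176],
    [1,0,0,0,0.176],
    [1,0,0,0,0.176],
    [1,0,0,0,0.176],
    [1,0,0,0,0.176],
    [1,0,0,0,0.176],
    [1,0,0,0,0.176],
    [1,0,0,0,0.176],
    [1,0,0,0,0],
    [1,0,0,0,0],
  ],
)

```text
clock: 4.0
eef_pos: [511.0, -182.3, 205.4]
eef_rot: [-3.142, -0.0, 1.141]
wrist_force: [0.1, -0.1, -0.2]
finger_gap: 94.0
finger_force: 0.0
```

```bash
cat > look.py <<'E'
from h import *
import sys
s=manip.read_state(); print(s["clock"],s["joints"].round(3),s["eef_pos"].round(1),s["eef_rot"].round(3))
c=eyes.camera("wrist"); ray,P=cloud(c); m=orange(c)
cv2.imwrite(sys.argv[1],c["img"])
eye=np.array(c["eye"]); near=np.abs(P[...,:2]-[509,-183]).max(-1)<80
hsv=cv2.cvtColor(c["img"],cv2.COLOR_BGR2HSV)
def G(mask,z): return (eye+ray*((z-eye[2])/ray[...,2])[...,None])[mask][:,:2].astype(np.float32)
w=(hsv[...,1]<70)&(hsv[...,2]>150)&near&(P[...,2]>130)
o=((m>0)&near&(P[...,2]>133))|w
if o.sum()>5: print("top",o.sum(),cv2.minAreaRect(G(o,137)),"white",G(w,137).mean(0) if w.any() else None)
ye=(cv2.inRange(hsv,(22,120,100),(35,255,255))>0)&near
re=((hsv[...,0]<4)|(hsv[...,0]>176))&(hsv[...,1]>150)&(hsv[...,2]>70)&near&(P[...,2]>75)
if ye.any(): print("yellow",ye.sum(),np.median(P[ye],0),cv2.minAreaRect(G(ye,96)))
if re.any(): print("red",re.sum(),np.median(P[re],0),cv2.minAreaRect(G(re,90)))
E
python3 look.py pics/d.png
```

```text
4.0 [-0.41   0.283  1.542  0.     1.316  0.02 ] [ 511.  -182.3  205.4] [-3.142 -0.     1.141]
top 1520 ((512.1968994140625, -181.99923706054688), (306.3857727050781, 495.799560546875), 64.83378601074219) white [ 547.0276  -142.20192]
yellow 2 [ 487.72912072 -178.88830728  211.80376065] ((371.8267517089844, -214.21658325195312), (251.78350830078125, 0.0), 177.9488067626953)
red 79 [ 470.83096405 -193.27957327   91.35557139] ((590.281494140625, -175.13851928710938), (263.6865539550781, 33.42407989501953), 2.205162763595581)
```

View pics/d.png

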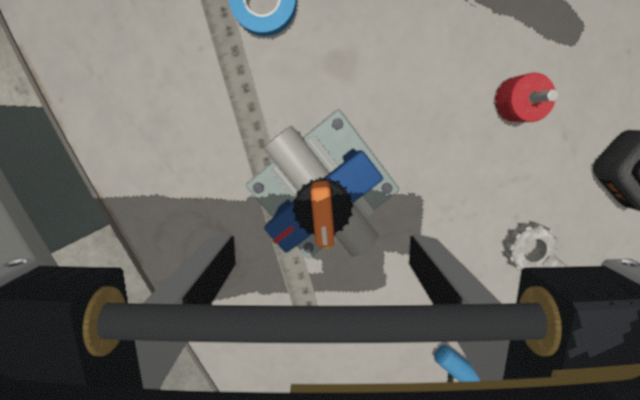

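The wrist view shows the bar at (322,213) with its white end near (324,236). The red mark is at (285,234). I need to restrict the masks so the fingers don't get in.

```bash
sed -i 's/^eye=.*/eye=np.array(c["eye"]); near=(np.abs(P[...,:2]-[509,-183]).max(-1)<60)\&(P[...,2]<145)/' look.py
cat >> look.py <<'E'
bar=P[o]; print("depth top",bar.mean(0))
r=cv2.minAreaRect(G(o,137)); ctr=np.array(r[0])
for n,q in (("white",G(w,137)),("yellow",G(ye,96)),("red",G(re,90))):
    if len(q): d=q.mean(0)-ctr; print(n,"azimuth",np.degrees(np.arctan2(d[1],d[0])))
E
python3 look.py pics/e.png
```

```text
4.05 [-0.41   0.283  1.542  0.     1.316  0.021] [ 511.  -182.3  205.4] [-3.141 -0.     1.14 ]
top 955 ((511.4057922363281, -182.38253784179688), (45.2379264831543, 13.763814926147461), 70.06279754638672) white None
yellow 1 [ 497.97971566 -217.87181284   98.52972209] ((497.6208801269531, -218.72117614746094), (0.0, 0.0), 0.0)
red 68 [ 469.34800777 -193.56955407   91.15057295] ((468.5082702636719, -194.04495239257812), (20.030508041381836, 2.725170612335205), 13.947134971618652)
depth top [ 512.42874796 -179.85795577  136.33452472]
yellow azimuth -110.77403373719662
red azimuth -164.824596708569
```

The bar is centred at (511.4,-182.4) with its white end at -110°, and the pointer agrees at -110.8°. The red mark is at -165.5°, so about 0.97 rad remain. I'll align, descend to z = 110 and close.

arm_command(
  plan=[
    [1,0,0,0,-0.08],
    [1,0,0,0.02,0],
    [1,0,0,0.02,0],
    [1,0,0,0.02,0],
    [1,0,0,0.02,0],
    [1,0,0,0.015,0],
    [1,0,0,0,0],
    [-1,0,0,0,0],
    [-1,0,0,0,0],
    [-1,0,0,0,0],
    [-1,0,0,0,0],
    [-1,0,0,0,0],
    [-1,0,0,0,0],
  ],
  newtons=45,
)

```text
clock: 5.72
eef_pos: [511.1, -182.3, 110.5]
eef_rot: [3.142, 0.0, 1.217]
wrist_force: [0.5, 0.1, 0.3]
finger_gap: 37.6
finger_force: 0.0
```

```bash
python3 -c "
from h import *
s=manip.read_state()
for k in ('clock','joints','eef_pos','eef_rot','wrist_force','moment','finger_gap','finger_force'): print(k,np.round(s[k],3))"
```

```text
clock 5.725
joints [-0.41   0.381  1.646 -0.     1.114 -0.056]
eef_pos [ 511.063 -182.309  110.488]
eef_rot [3.142 0.    1.217]
wrist_force [0.486 0.128 0.338]
moment [-0.126  0.077  0.014]
finger_gap 37.571
finger_force 0.0
```

arm_command(
  plan=[
    [-1,0,0,0,0],
    [-1,0,0,0,0],
    [-1,0,0,0,0],
    [-1,0,0,0,0],
    [-1,0,0,0,0],
    [-1,0,0,0,0],
  ],
)

```text
clock: 6.48
eef_pos: [511.3, -182.4, 110.5]
eef_rot: [3.141, 0.0, 1.217]
wrist_force: [5.3, -0.7, -2.3]
finger_gap: 13.8
finger_force: 45.0
```

```bash
cat > st.py <<'E'
from h import *
s=manip.read_state()
for k in ('clock','joints','eef_pos','eef_rot','wrist_force','moment','finger_gap','finger_force'): print(k,np.round(s[k],3))
E
python3 st.py
```

```text
clock 6.475
joints [-0.41   0.381  1.646  0.     1.114 -0.056]
eef_pos [ 511.319 -182.404  110.512]
eef_rot [3.141 0.    1.217]
wrist_force [ 5.271 -0.662 -2.319]
moment [-0.42  -0.888 -0.018]
finger_gap 13.818
finger_force 44.984
```

The bar is gripped at 13.8 mm. I'll turn clockwise to just short of tight, then approach in small steps while watching the moment.

arm_command(
  plan=[
    [-1,0,0,0,0.1],
    [-1,0,0,0,0.1],
    [-1,0,0,0,0.1],
    [-1,0,0,0,0.1],
    [-1,0,0,0,0.1],
    [-1,0,0,0,0.1],
    [-1,0,0,0,0.1],
    [-1,0,0,0,0.1],
    [-1,0,0,0,0],
  ],
)

```text
clock: 7.6
eef_pos: [511.8, -183.0, 110.6]
eef_rot: [3.139, -0.001, 0.415]
wrist_force: [9.4, -5.9, -6.3]
finger_gap: 13.6
finger_force: 45.0
```

```bash
python3 st.py; python3 look.py pics/f.png
```

```text
clock 7.6
joints [-0.411  0.381  1.645 -0.     1.112  0.745]
eef_pos [ 511.847 -182.975  110.551]
eef_rot [ 3.139e+00 -1.000e-03  4.150e-01]
wrist_force [ 9.446 -5.89  -6.34 ]
moment [-1.22  -1.829 -0.04 ]
finger_gap 13.649
finger_force 44.98
7.6 [-0.411  0.381  1.645 -0.     1.112  0.745] [ 511.8 -183.   110.6] [ 3.139e+00 -1.000e-03  4.150e-01]
top 2129 ((514.3199462890625, -181.9781036376953), (40.88220977783203, 13.312874794006348), 23.228151321411133) white None
depth top [ 515.6855624  -181.14950901  136.30063615]
```

arm_command(
  plan=[
    [-1,0,0,0,0.1],
    [-1,0,0,0,0],
  ],
)

```text
clock: 7.9
eef_pos: [511.9, -183.1, 110.6]
eef_rot: [3.139, -0.002, 0.315]
wrist_force: [9.8, -5.7, -6.3]
finger_gap: 14.2
finger_force: 45.0
```

```bash
python3 st.py
```

```text
clock 7.9
joints [-4.110e-01  3.810e-01  1.645e+00 -1.000e-03  1.112e+00  8.450e-01]
eef_pos [ 511.881 -183.054  110.561]
eef_rot [ 3.139e+00 -2.000e-03  3.150e-01]
wrist_force [ 9.769 -5.655 -6.319]
moment [-1.3   -1.86  -0.014]
finger_gap 14.24
finger_force 44.98
```

arm_command(
  plan=[
    [-1,0,0,0,0.1],
    [-1,0,0,0,0.1],
    [-1,0,0,0,0],
  ],
)

```text
clock: 8.28
eef_pos: [511.9, -183.2, 110.6]
eef_rot: [3.139, -0.002, 0.115]
wrist_force: [9.4, -8.6, -6.6]
finger_gap: 13.9
finger_force: 45.0
```

```bash
python3 st.py; python3 look.py pics/g.png
```

```text
clock 8.275
joints [-4.110e-01  3.810e-01  1.645e+00 -1.000e-03  1.112e+00  1.045e+00]
eef_pos [ 511.929 -183.232  110.559]
eef_rot [ 3.139e+00 -2.000e-03  1.150e-01]
wrist_force [ 9.371 -8.578 -6.603]
moment [-1.58  -1.894 -0.002]
finger_gap 13.944
finger_force 44.981
8.275 [-4.110e-01  3.810e-01  1.645e+00 -1.000e-03  1.112e+00  1.045e+00] [ 511.9 -183.2  110.6] [ 3.139e+00 -2.000e-03  1.150e-01]
top 2136 ((514.4985961914062, -182.93772888183594), (40.8182373046875, 13.274292945861816), 6.366510391235352) white None
depth top [ 516.10562883 -182.63840821  136.28873989]
```

Run:
```python
from h import *
out=[]
for n,(u,v) in (("scene",(396,245)),("side",(307,160))):
    c=eyes.camera(n)
    out.append(cv2.resize(c["img"][v-35:v+35,u-25:u+25],None,fx=8,fy=8,interpolation=cv2.INTER_CUBIC))
    ray,P=cloud(c); hsv=cv2.cvtColor(c["img"],cv2.COLOR_BGR2HSV)
    ye=(cv2.inRange(hsv,(22,120,100),(35,255,255))>0)&(np.abs(P[...,:2]-[511,-182]).max(-1)<60)
    eye=np.array(c["eye"]); G=(eye+ray*((96-eye[2])/ray[...,2])[...,None])[ye][:,:2]
    if len(G): d=G.mean(0)-[511.4,-182.4]; print(n,len(G),G.mean(0),np.degrees(np.arctan2(d[1],d[0])))
cv2.imwrite("pics/i.png",np.hstack(out))
```

```text
scene 20 [ 481.38805371 -191.42285088] -163.26701622445444
side 7 [ 479.50310692 -192.5097337 ] -162.41396620903157
```

View pics/i.png

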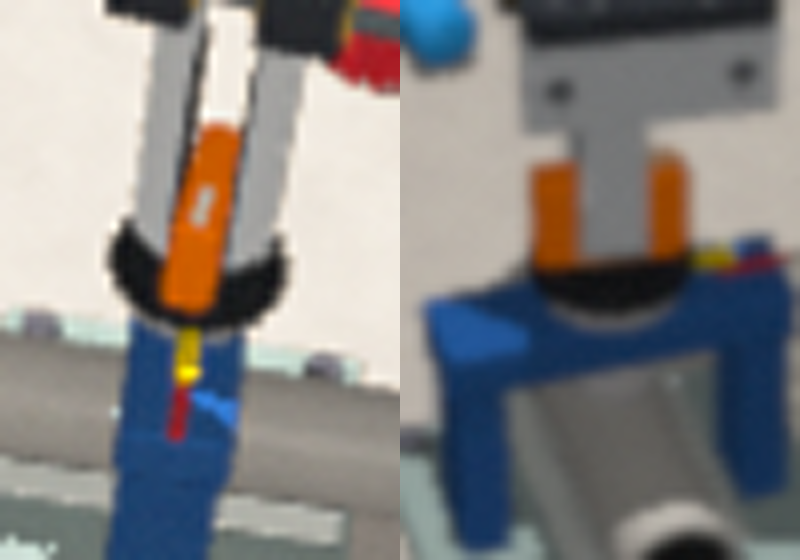

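The pointer at (188,350) now lies in line with the red mark at (178,415), so the screw is tight. The bar is at -173°, about 0.15 rad past. I'll turn another 0.25 for a clear slip of about 0.4 rad.

arm_command(
  plan=[
    [-1,0,0,0,0.1],
    [-1,0,0,0,0.1],
    [-1,0,0,0,0.05],
    [-1,0,0,0,0],
  ],
)

```text
clock: 8.93
eef_pos: [511.9, -183.4, 110.6]
eef_rot: [3.14, -0.003, -0.134]
wrist_force: [10.5, -9.8, -7.4]
finger_gap: 14.0
finger_force: 45.0
```

```bash
python3 st.py
cat > ptr.py <<'E'
from h import *
for n in ("scene","side"):
    c=eyes.camera(n)
    ray,P=cloud(c); hsv=cv2.cvtColor(c["img"],cv2.COLOR_BGR2HSV)
    ye=(cv2.inRange(hsv,(22,120,100),(35,255,255))>0)&(np.abs(P[...,:2]-[511,-182]).max(-1)<60)
    eye=np.array(c["eye"]); G=(eye+ray*((96-eye[2])/ray[...,2])[...,None])[ye][:,:2]
    if len(G): d=G.mean(0)-[511.4,-182.4]; print(n,len(G),G.mean(0),np.degrees(np.arctan2(d[1],d[0])))
E
python3 ptr.py; python3 look.py pics/j.png
```

```text
clock 8.925
joints [-4.110e-01  3.810e-01  1.645e+00 -1.000e-03  1.112e+00  1.294e+00]
eef_pos [ 511.905 -183.449  110.573]
eef_rot [ 3.14e+00 -3.00e-03 -1.34e-01]
wrist_force [10.501 -9.799 -7.391]
moment [-1.91  -1.843  0.037]
finger_gap 13.984
finger_force 44.973
scene 19 [ 490.60258887 -189.76124925] -160.50856906832848
side 8 [ 479.99410679 -192.82144285] -161.64256571907165
9.025 [-4.110e-01  3.810e-01  1.645e+00 -1.000e-03  1.112e+00  1.294e+00] [ 511.9 -183.5  110.6] [ 3.14e+00 -3.00e-03 -1.33e-01]
top 2146 ((514.6466674804688, -183.64320373535156), (13.226383209228516, 41.313941955566406), 82.93865203857422) white None
depth top [ 516.03347871 -183.91614308  136.30443646]
```

The pointer has stayed at the mark while the bar is about 0.4 rad past it. Next: release and retreat.

arm_command(
  plan=[
    [0,0,0,0,0],
    [0,0,0,0,0],
    [0,0,0,0,0],
    [0,0,0,0,0],
    [0,0,0,0,0],
    [0,0,0,-0.02,0],
    [0,0,0,-0.03,0],
    [0,0,0,-0.03,0],
    [0,0,0,-0.03,0],
    [0,0,0,-0.03,0],
    [0,0,0,0,0],
    [0,0,0,0,0],
  ],
)

```text
clock: 10.58
eef_pos: [510.8, -182.2, 249.5]
eef_rot: [-3.141, 0.001, -0.133]
wrist_force: [0.1, -0.1, -0.4]
finger_gap: 46.8
finger_force: 0.0
```

```bash
python3 ptr.py; python3 look.py pics/k.png
python3 - <<'E'
from h import *
c=eyes.camera("scene"); u,v=396,245
w=cv2.imread("pics/k.png")
cv2.imwrite("pics/l.png",np.hstack([cv2.resize(c["img"][v-35:v+35,u-25:u+25],(400,560),interpolation=cv2.INTER_CUBIC),cv2.resize(w[145:285,270:370],(400,560),interpolation=cv2.INTER_CUBIC)]))
E
```

```text
scene 19 [ 506.49947246 -181.50569181] 169.65777375195452
side 12 [ 466.04792739 -390.33429798] -102.3039623604866
10.675 [-0.41   0.253  1.478  0.     1.412  1.294] [ 510.7 -182.1  249.2] [-3.141e+00  2.000e-03 -1.330e-01]
top 691 ((512.6742553710938, -183.5902862548828), (12.825752258300781, 44.188682556152344), 82.71611022949219) white None
yellow 52 [ 480.5337174  -191.17652231   98.19648749] ((480.4308166503906, -191.00624084472656), (11.271634101867676, 4.65360689163208), 10.533297538757324)
red 32 [ 465.86641186 -194.48662184   91.22294056] ((464.8926696777344, -194.43226623535156), (12.32580280303955, 2.6195287704467773), 13.924713134765625)
depth top [ 515.08413657 -184.04497282  136.25557948]
yellow azimuth -166.99624292530115
red azimuth -167.15781669605732
```

View pics/l.png

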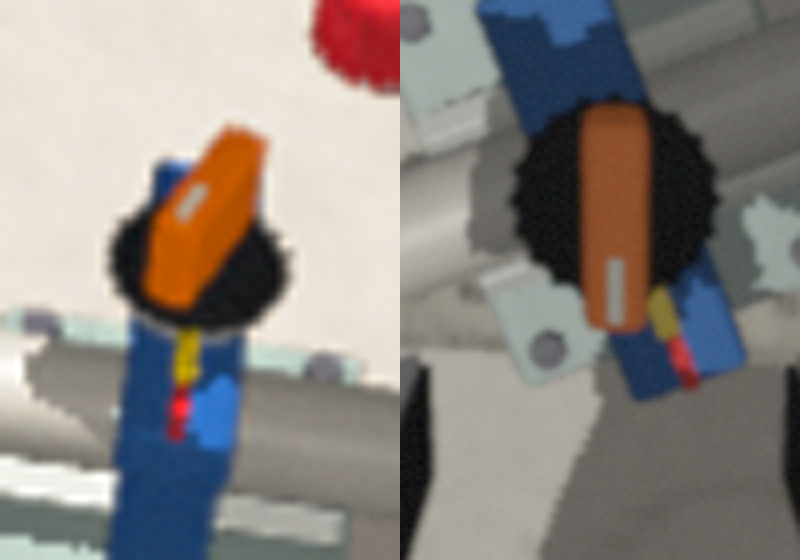

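The pointer at (663,315) runs into the red mark at (684,362). The bar's white end at (616,290) is turned about 21° (0.37 rad) past it, and the gripper is clear.

```bash
python3 -c "
from cell import ticket
print(ticket.sign_off())"
```

```text
the job is handed in; nothing more can be done
None
```

The tube clamp's screw is tight, with its pointer on the red mark; the bar has slipped about 0.37 rad past it (limit 0.785) and been let go, the empty clamp was not touched, and the job was handed in at about 11 s.

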